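# Hold-to-test a downlight in the safety test box

## Task

Test the downlight that has the driver box on its back: pull the clear drop-front door of the test box down as far as it goes, lay the light face down (as it lies now) in the round nest without dropping it, and push the door back up until it is shut. Then turn the selector on the control box clockwise from off to its third click, not past it, and finish while still holding it there, because it springs back to off when let go. The selector stays at off until the door is shut, and the other things on the bench stay where they are.

Things in the scene. Friction and masses are not known exactly. Their poses are not given: they have to be found in the camera images.
- test_box: Fixed wedge-shaped clear safety box on a grey base, 185 (x) x 250 (y) mm, 185 mm high at the back. Origin on the bench, 115 mm behind (own +x) the base's front edge; the door opens to own -x (at yaw pi/2 that is world -y). Base top 30 mm up, front sill 52 mm up, back wall at own x = 55 mm, clear side walls at own y = +-117 mm.
- nest_floor (a point): Centre of the floor inside the nest, 30 mm above the bench, in the test box (own x = -30 mm, y = 0). The nest is an upright round brass contact ring standing on this floor: inner diameter 122 mm, 8 mm high, wall 9 mm. z up, axes as the test box.
- door (a joint): Drop-front door (rad): 0 shut, leaning back 50 deg from vertical toward the box's +x; 0.87 upright; 1.92 fully down on its stop, 60 deg past upright toward own -x. No latch. Its weight (350 g) shuts it from below 0.87 and lowers it from above 0.87, slowed by a damper (about 1.2 rad/s); under 6 N at the bar moves it.
- door_hinge (a point): Middle of the door's hinge line, 60 mm above the bench, at own x = -100 mm of the test box. The hinge runs along the box's y. The point's z points from the hinge up along the door to the bar. Clear door plate: 5 mm thick, 226 mm wide, from 8 to 200 mm from the hinge.
- door_bar (a point): Middle of the door's steel pull bar: round, 12 mm thick, 136 mm long, parallel to the hinge, 240 mm from it in the door's plane, 40 mm beyond the plate's edge, on two brackets 120 mm apart. Height above the bench: 214 mm shut, 300 mm upright, 180 mm fully down. Can be pinched from above, fingers closing along the box's x.
- downlight: Loose light to be tested: white, round, lying face down; trim 110 mm diameter x 8 mm, finned body 98 mm diameter up to 24 mm, and on its back a grey metal driver box 60 (own x) x 36 (own y) mm from 24 to 46 mm up, by which it is picked (across the 36 mm). About 280 g. Origin: centre of its underside; z up.
- control_box: Fixed grey control box, 150 (x) x 130 (y) mm, top 60 mm above the bench. Origin: centre of its underside. Six engraved stop marks on its top around the knob: the off mark toward own +x of the knob, then one every 24 degrees clockwise seen from above.
- knob_grip (a point): On the selector's upright axis, 88 mm above the bench (own x = -20 mm of the control box), at grip height. Knob: black disc 48 mm in diameter, 64 to 72 mm above the bench, with a grip bar across it 50 mm long (point's x, pointing to the mark set), 14 mm thick (point's y), its top 100 mm above the bench. z up; turns with the knob.
- selector (a joint): Selector angle (rad), growing clockwise from above: 0 = off (start), a click stop every 0.419 (24 deg): third at 1.257, end stop 2.094. A spring returns it to off with 0.10 N m at off, 0.14 at the third stop; each click adds up to +-0.08 N m: heaviest 6 deg after a stop, lightest 6 deg before the next. Peak 0.22 N m.
- plain_light: Loose bystander: a light of the same round white shape (110 mm) but with a flat back, no driver box, 24 mm high. Origin: centre of underside.
- glue_bottle: Loose bystander: white bottle, 48 mm diameter, 130 mm high. Origin: centre of underside.
- tape_roll: Loose bystander: roll of tape lying flat, 90 mm diameter, 24 mm high. Origin: centre of underside.
- side_cutters: Loose bystander: side cutters with black grips lying flat, 115 mm long, 14 mm high. Origin: at the pivot.
- screwdriver: Loose bystander: black-handled screwdriver lying flat, about 26 mm thick. Origin: near its middle.
- led_driver: Loose bystander: white LED driver block, 95 x 38 x 26 mm. Origin: centre of underside.
- screw_jar: Loose bystander: clear jar of 54 mm diameter, 65 mm high. Origin: centre of underside.
Mind the look-alikes: they are no part of the job. Leave any pink look-alike of the downlight alone.

How it is judged:
On the way, in this order (a step that is already met when the one before it is completed fails the run):
1. the door is pulled down to its stop (value of joint door above 1.75 rad), for 0.2 s.
2. the light lies in the nest, let go (horizontal distance between downlight and nest_floor below 0.009 m and z of downlight in the frame of nest_floor between -0.004 and 0.004 m and angle between downlight's own z axis and vertical below 0.06 rad and contact force between the fingers and downlight below 0.1 N and linear speed of downlight below 0.03 m/s), for 0.2 s.
3. the door is shut (value of joint door below 0.07 rad), for 0.2 s.
4. the selector is held at its third stop (value of joint selector between 1.12664 and 1.38664 rad and contact force between the fingers and selector above 1 N), for 0.3 s.
At the end, for the whole second after the job is handed in: The light lies flat in the nest (within 9 mm of its centre, on its floor), the door is shut (below 0.07 rad), and the fingers still hold the selector (more than 1 N on it) at its third stop, within 0.13 rad (7 degrees), at rest, when the program ends and for the second after (all of step 4 and horizontal distance between downlight and nest_floor below 0.009 m and z of downlight in the frame of nest_floor between -0.004 and 0.004 m and angle between downlight's own z axis and vertical below 0.06 rad and value of joint door below 0.07 rad and velocity of joint selector between -0.1 and 0.1 rad/s); the arm keeps its last pose, push and grip.
It fails at once if the selector was turned past its third stop (value of joint selector above 1.46608 rad).
It fails at once if the selector was turned while the door was not shut (value of joint selector above 0.20944 rad and value of joint door above 0.2 rad).
It fails at once if the light was dropped (contact force between the fingers and downlight below 0.05 N and linear speed of downlight above 0.7 m/s).
It fails at once if a bystander was disturbed (distance of any of plain_light, glue_bottle, tape_roll, side_cutters, screwdriver, led_driver, screw_jar from where it was at the start of the episode above 0.04 m).
It also fails if it takes over 72 s, if anything falls off the work surface, if the arm or the gripper's body presses on something with over 40 N, if the wrist force passes 120 N, or if a joint passes its speed limit or range.

## Robot

A 7-joint arm with a two-finger parallel gripper is mounted at the origin on the work surface. World frame = base frame: x ahead of the robot, y to its left, z up, the work surface at z = 0. Lengths are in m, angles in rad, forces in N, time in s.
With the tool pointing down it reaches from about 0.4 to 0.875 m from the base axis. Payload 19.3 kg.
Tool frame: the origin (TCP) lies at the very end of the fingers, on their centre line; the grasp point (between the pads) lies 19 mm behind it; z points along the fingers, y is the line along which they close (so a half turn about z gives the same grasp; the last joint's range is limited). The gripper opens to 85 mm and grips with 20 to 120 N. Pads are 22 mm wide; open, the fingers measure 114 mm over their backs; the gripper's body (76 mm by 85 mm) begins 54 mm behind the grasp point. The pads swing forward as they close: fully open they stand 13 mm farther back than shut.
Start: joints at [1.153, 0.521, -0.036, 1.599, 0.021, 1.021, -0.113], TCP at [0.213, -0.588, 0.21] pointing down, gripper open.
Joint ranges: [-2.91, 2.91], [-0.3, 2.13], [-1.5, 1.42], [0.17, 2.43], [-1.26, 4.41], [0.16, 1.93], [-2.52, 2.52]. Speed limits (rad/s): [1.89, 1.89, 2.39, 2.39, 3.01, 3.01, 3.01].

## Interface

Orientations are given as [roll, pitch, yaw] about the fixed x, y, z axes, in that order (R = Rz(yaw) Ry(pitch) Rx(roll)).
In Python, from workcell import monitor, viewer, bot gives the robot as it stands.
- The arm moves only by the tool move_arm, never from a script. Its arguments are lists of equal length, an entry for each row: "gripper": the opening, from 0 (shut) to 1 (fully open); "linear": the shift along the tool's x, y, z in cm, a list of three; "twist": the turn about the tool's z in degrees. A call has 1 to 8 rows; each row shifts and turns the commanded pose from where the row before left it, along the tool's axes as they then stand; what a row does not reach is not made up. A row lasts 1/10 s, in which the tool goes at most 50 mm and 8.59 degrees, less where a joint would pass 70% of its speed; a pose out of reach is approached as far as the arm can. A call with a gripper value outside its range is refused whole. The fingers move at their own pace and stop on an object; "squeeze" is the grip in N (left out, the last holds). Time passes only in rows, so rows that do not move let the fingers close. It gives the time, the measured TCP pose, the force, the opening and the grip force at its end, in the units of the state.
- monitor.observe(): the state, without advancing time (a new reading comes with each control period).
- viewer.grab_frame(name): name is "scene" or "top" or "wrist"; returns a dict with "img" (384x512x3 uint8, red, green, blue), "K" (3x3 intrinsics, pixels), "k1" (the pictures are not rectified: a ray, as slopes to the right and down, at radius r is drawn at 1 + k1 r^2 times it, then the intrinsics apply), "eye" and "rotation" of the camera in the world. Camera axes: x right, y up, looking along -z (the intrinsics and any distortion apply to the point x, -y, -z); pixel columns grow to the right and rows downward; lengths in m; the calibration is good to about 2 mm. A picture is of the moment at which its call begins. There is no depth.
- bot.job_done(): hands the job in; it is judged then, once.
The state is a dict: "clock": time; "qpos": joint angles; "qd": joint speeds; "joint_efforts": joint torques, N m; "position": TCP position; "tool_rot": TCP orientation; "force": force on the tool from outside, world axes, zero at the start; "moment": the same for the moment, N m; "grip_width": finger opening in m; "finger_force": force on a finger pad.
Only numpy, scipy, OpenCV 4.12 (cv2) and the standard library are available. Lean on these libraries where they do the work, as an engineer would, in place of code of your own. Each camera call takes 0.05 s, during which the arm holds its last target. There are 200 camera calls.

## Working session

There is one attempt and no reset: what is moved stays moved. The work goes in short steps, Python scripts to look and compute and a tool call to move; the robot and the scene stay as the last step left them, time stands still between calls to the robot, and variables do not carry over. Pictures are saved under pics/ and viewed, at most 10 in all, crops included, and the job is handed in when it is done.

Besides the shell and the picture viewer there is one more tool, called after "Emit:" as name(argument=value, ...) on one line, values as JSON. move_arm: Moves the arm, as the interface text tells. Its arguments: {"type":"object","properties":{"gripper":{"type":"array"},"linear":{"type":"array"},"twist":{"type":"array"},"squeeze":{"type":"number"}},"required":["gripper","linear","twist"]}

```bash
mkdir -p pics; ls; python3 - <<'E'
from workcell import monitor, viewer, bot
import cv2,numpy as np,pickle
s=monitor.observe(); print(s)
d={}
for n in ("scene","top"):
    f=viewer.grab_frame(n); d[n]=f
    cv2.imwrite(f"pics/{n}0.png",cv2.resize(f["img"][:,:,::-1],(800,600),interpolation=cv2.INTER_CUBIC))
    print(n,f["K"],f["k1"],f["eye"],f["rotation"])
pickle.dump(d,open("f0.pkl","wb"))
E
```

```text
pics
{'clock': 0.0, 'qpos': array([ 1.15279862,  0.52203238, -0.03629069,  1.59999733,  0.02121004,
        1.02108952, -0.11278767]), 'qd': array([-5.11012415e-04, -6.18257715e-04, -5.53533675e-04,  6.83101872e-04,
       -3.52281396e-04, -9.99174679e-05,  2.22538817e-03]), 'joint_efforts': array([ 4.70764353e-04, -9.27114415e+01,  1.98044904e+00, -3.69927120e+01,
        1.80597551e-02,  8.01047572e-03, -1.45140307e-04]), 'position': array([ 0.212837  , -0.58726537,  0.20971853]), 'tool_rot': array([-3.14045619e+00,  1.07781487e-04,  3.47773345e-01]), 'force': array([-0.23667007, -0.08429477, -0.80334014]), 'moment': array([-0.03516409, -0.05345365,  0.03343404]), 'finger_force': 0.0, 'grip_width': 0.08575559092773112}
scene [[408.15945194   0.         257.43018363]
 [  0.         408.15945194 191.67516663]
 [  0.           0.           1.        ]] -0.09318104586963502 [ 0.96010968 -0.76595291  1.12510715] [0.7166023  0.01022781 0.49469193]
top [[370.54780129   0.         250.99166283]
 [  0.         370.54780129 190.81306113]
 [  0.           0.           1.        ]] 0.026845724113650594 [ 0.36836589 -0.03706754  1.2051214 ] [ 0.170015    0.03039191 -1.58821951]
```

View pics/scene0.png

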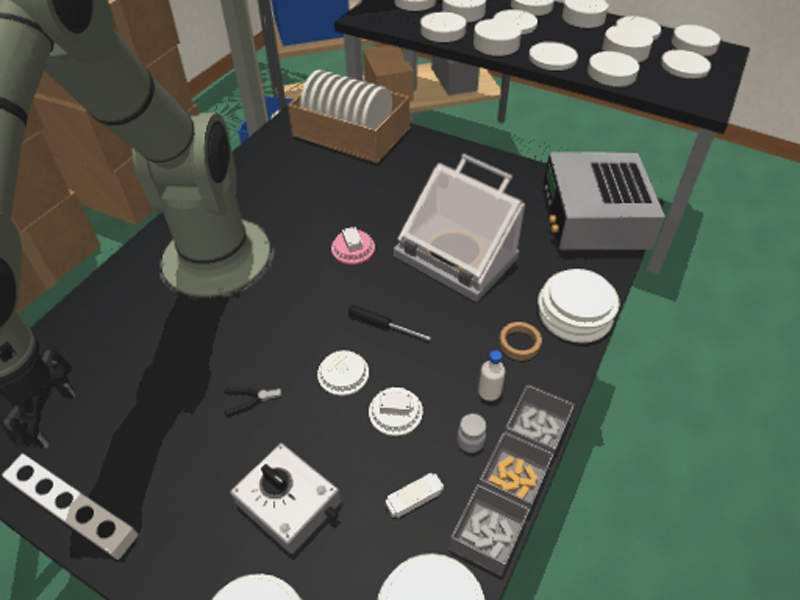

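View pics/top0.png

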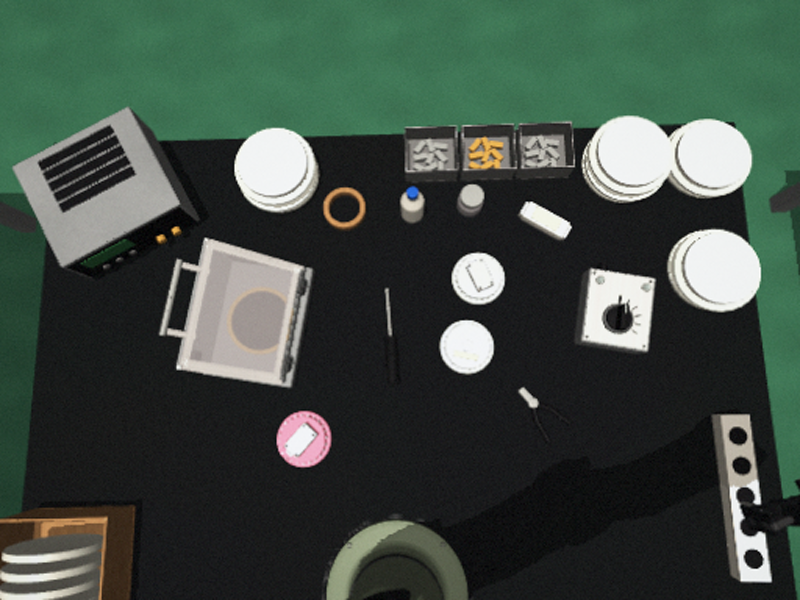

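Candidates (top view, 800x600): white light with driver box (478,278), plain light (467,346), pink look-alike (303,438). Only the first fits the description. I'll check it in a close crop with the control box, and crop the test box too.

```bash
cat > h.py <<'E'
import numpy as np,cv2,pickle
from scipy.spatial.transform import Rotation as R
def proj(f,P):
    Rm=R.from_euler('xyz',f["rotation"]).as_matrix() if np.size(f["rotation"])==3 else np.array(f["rotation"])
    p=(np.atleast_2d(P)-f["eye"])@Rm; u=p[:,0]/-p[:,2]; v=-p[:,1]/-p[:,2]
    s=1+f["k1"]*(u*u+v*v); K=f["K"]
    return np.c_[K[0,0]*u*s+K[0,2],K[1,1]*v*s+K[1,2]]
def back(f,px,z):
    Rm=R.from_euler('xyz',f["rotation"]).as_matrix(); K=f["K"]
    d=np.array([(px[0]-K[0,2])/K[0,0],(px[1]-K[1,2])/K[1,1]]); a=d.copy()
    for _ in range(20): a=d/(1+f["k1"]*(a@a))
    r=Rm@np.array([a[0],-a[1],-1]); e=np.array(f["eye"]); return e+r*(z-e[2])/r[2]
def crop(f,x0,y0,w,h,s):
    im=cv2.resize(f["img"][y0:y0+h,x0:x0+w,::-1],None,fx=s,fy=s,interpolation=cv2.INTER_CUBIC)
    for x in range(-(-x0//10)*10,x0+w,10): cv2.line(im,((x-x0)*s,0),((x-x0)*s,6),(0,255,255),1); cv2.putText(im,str(x),((x-x0)*s+2,14),0,.33,(0,255,255),1)
    for y in range(-(-y0//10)*10,y0+h,10): cv2.line(im,(0,(y-y0)*s),(6,(y-y0)*s),(0,255,255),1); cv2.putText(im,str(y),(0,(y-y0)*s-2),0,.33,(0,255,255),1)
    return im
E
python3 - <<'E'
from h import *
d=pickle.load(open("f0.pkl","rb")); t=d["top"];s=d["scene"]
a=np.hstack([crop(t,284,155,44,48,8),crop(t,366,167,56,60,7)[:384]])
b=np.hstack([crop(s,230,245,46,36,8)[:, :352],crop(s,145,280,78,36,5)[:180].repeat(1,0) if 0 else np.zeros((288,392,3),np.uint8)])
b=b[:216]
c=crop(s,144,282,78,74,5)
cv2.imwrite("pics/c1.png",np.vstack([a,b]))
cv2.imwrite("pics/c2.png",crop(t,98,146,110,108,5))
print(a.shape,b.shape)
E
```

```text
(384, 744, 3) (216, 744, 3)
```

View pics/c1.png

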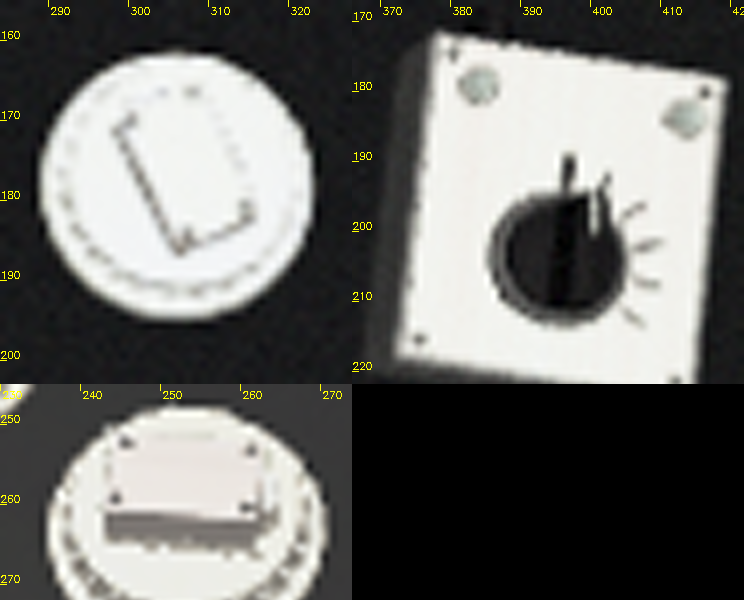

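View pics/c2.png

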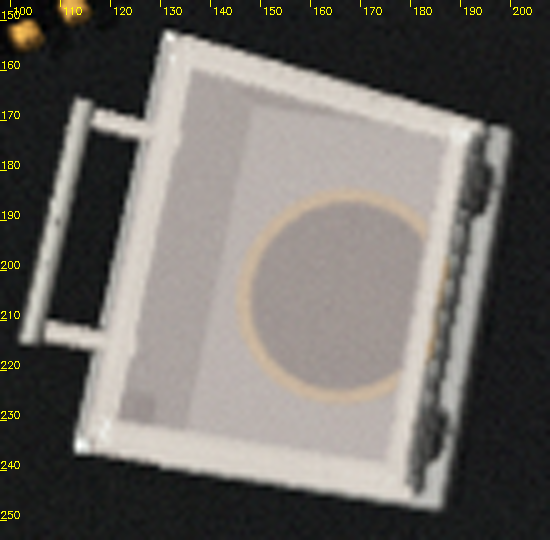

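```bash
python3 - <<'E'
from h import *
d=pickle.load(open("f0.pkl","rb")); t=d["top"];s=d["scene"]
B=lambda p,z,f=t: np.round(back(f,p,z),4)
c=B((305.6,179),.004);print("light",c,"width",np.linalg.norm(B((288.3,179),.004)-B((322.8,179),.004)), "scene ctr",B((253.5,263.5),.006,s))
print("boxbase edges", [B(p,.026) for p in((298,172),(306.5,187),(315,183))])
print("boxscene", [B(p,.046,s) for p in((242,249.5),(262,250.5),(242,261),(261.5,262))])
k=[B(p,.06) for p in((377,172),(419,179.5),(371,219))];print("ctl",k)
print("knob",B((395.2,204.8),.068),"offmark",B((396.7,191),.06))
b=[B(p,.214) for p in((112.5,166.5),(102,214.5))];print("bar",b,np.linalg.norm(b[0]-b[1]),(b[0]+b[1])/2)
print("ring left,top,bot",[B(p,.038) for p in((145.5,207),(166,185.5),(166,227.5))])
print("sill corners",[B(p,.052) for p in((199.5,172.5),(186,249))])
E
```

```text
light [ 0.6106 -0.1846  0.004 ] width 0.11293228059328296 scene ctr [ 0.6192 -0.1842  0.006 ]
boxbase edges [array([ 0.6299, -0.1584,  0.026 ]), array([ 0.5799, -0.1837,  0.026 ]), array([ 0.5923, -0.2115,  0.026 ])]
boxscene [array([ 0.5753, -0.1775,  0.046 ]), array([ 0.6323, -0.1514,  0.046 ]), array([ 0.596 , -0.2138,  0.046 ]), array([ 0.6504, -0.1889,  0.046 ])]
ctl [array([ 0.6163, -0.4002,  0.06  ]), array([ 0.5893, -0.5261,  0.06  ]), array([ 0.4699, -0.3712,  0.06  ])]
knob [ 0.5111 -0.4446  0.068 ] offmark [ 0.5548 -0.4555  0.06  ]
bar [array([0.616 , 0.3723, 0.214 ]), array([0.4832, 0.3946, 0.214 ])] 0.13465931085520969 [0.5496  0.38345 0.214  ]
ring left,top,bot [array([0.5246, 0.3329, 0.038 ]), array([0.593 , 0.2686, 0.038 ]), array([0.4579, 0.2657, 0.038 ])]
sill corners [array([0.6301, 0.1582, 0.052 ]), array([0.3893, 0.1984, 0.052 ])]
```

The pictures show the driver-box light centred at raw top-view pixel (305.6,179), which back-projects to (0.611,-0.184) with yaw about 25°. The knob is at (395,205), giving (0.511,-0.445) with off at -11.7°. The door bar ends are at (112,167) and (102,215). The sizes match those given: trim 113 mm, bar 135 mm, control box 149 x 129 mm. I'll move now.

Emit:
move_arm(gripper=[0.6, 0.6, 0.6, 0.6, 0.6, 0.6, 0.6, 0.6], linear=[[4, -1.9, -1.5], [4, -1.9, -1.5], [4, -1.9, -1.5], [4, -1.9, -1.5], [4, -1.9, -1.5], [4, -1.9, -1.5], [4, -1.9, -1.5], [4, -1.9, -1.5]], twist=[0, 0, 0, 0, 0, 0, 0, 0], squeeze=40)

```text
clock: 0.9
position: [0.4629, -0.3341, 0.3308]
tool_rot: [-3.141, 0.0, 0.348]
force: [0.4, -0.7, -0.3]
grip_width: 0.0514
finger_force: 0.0
```

Emit:
move_arm(gripper=[0.6, 0.6, 0.6, 0.6, 0.6, 0.6, 0.6, 0.6], linear=[[0, 0, 0], [0, 0, 0], [0, 0, 0], [0, 0, 0], [0, 0, 0], [0, 0, 0], [0, 0, 0], [0, 0, 0]], twist=[-8, -8, -8, -8, -8, -8, -8, -8])

```text
clock: 1.7
position: [0.4619, -0.3356, 0.33]
tool_rot: [-3.141, -0.0, 1.47]
force: [-0.7, 0.4, -0.4]
grip_width: 0.0513
finger_force: 0.0
```

```bash
cat >> h.py <<'E'
def to(p,yawdeg=None):
    from workcell import monitor
    s=monitor.observe(); q=np.array(s["position"]); Rm=R.from_euler('xyz',s["tool_rot"]).as_matrix()
    print("t",round(s["clock"],2),"pos",q.round(4),"rpy",np.degrees(s["tool_rot"]).round(2),"q",s["qpos"].round(2),"F",np.round(s["force"],1),"w",round(s["grip_width"],4),round(s["finger_force"],1))
    if p is not None: print("tool cm",(Rm.T@(np.array(p)-q)*100).round(2), "twist",None if yawdeg is None else round((np.degrees(s["tool_rot"][2])-yawdeg+180)%360-180,2))
E
python3 -c "
from h import *
to([.549,.377,.33],170.5)"
```

```text
t 1.7 pos [ 0.4619 -0.3356  0.33  ] rpy [-1.7997e+02 -2.0000e-02  8.4250e+01] q [ 0.78  0.35 -0.35  1.57  0.12  1.24  0.31] F [-0.7  0.4 -0.4] w 0.0513 0.0
tool cm [7.177e+01 1.530e+00 2.000e-02] twist -86.25
```

Emit:
move_arm(gripper=[0.6, 0.6, 0.6, 0.6, 0.6, 0.6, 0.6, 0.6], linear=[[4.7, 0.1, 0], [4.7, 0.1, 0], [4.7, 0.1, 0], [4.7, 0.1, 0], [4.7, 0.1, 0], [4.7, 0.1, 0], [4.7, 0.1, 0], [4.7, 0.1, 0]], twist=[0, 0, 0, 0, 0, 0, 0, 0])

```text
clock: 2.5
position: [0.5095, 0.0392, 0.3303]
tool_rot: [-3.142, 0.0, 1.465]
force: [1.1, 0.7, 0.4]
grip_width: 0.0512
finger_force: 0.0
```

Emit:
move_arm(gripper=[0.6, 0.6, 0.6, 0.6, 0.6, 0.6], linear=[[4.7, 0.1, 0], [4.7, 0.1, 0], [4.7, 0.1, 0], [4.7, 0.1, 0], [4.7, 0.1, 0], [2, 0.1, 0]], twist=[0, 0, 0, 0, 0, 0])

```text
clock: 3.1
position: [0.5416, 0.2948, 0.3296]
tool_rot: [-3.14, -0.001, 1.469]
force: [0.2, -1.4, -0.2]
grip_width: 0.0514
finger_force: 0.0
```

Emit:
move_arm(gripper=[0.6, 0.6, 0.6, 0.6, 0.6, 0.6, 0.6, 0.6], linear=[[0, 0, 0], [0, 0, 0], [0, 0, 0], [0, 0, 0], [0, 0, 0], [0, 0, 0], [0, 0, 0], [0, 0, 0]], twist=[-8, -8, -8, -8, -8, -8, -8, -8])

```text
clock: 3.9
position: [0.5427, 0.2902, 0.33]
tool_rot: [-3.141, -0.0, 2.587]
force: [-0.6, 0.5, 0.3]
grip_width: 0.0508
finger_force: 0.0
```

Emit:
move_arm(gripper=[0.6, 0.6, 0.6, 0.6], linear=[[0, 0, 0], [0, 0, 0], [0, 0, 0], [0, 0, 0]], twist=[-8, -8, -6.25, 0])

```text
clock: 4.3
position: [0.5427, 0.2901, 0.3299]
tool_rot: [-3.141, -0.001, 2.972]
force: [-0.2, -0.2, -0.1]
grip_width: 0.0514
finger_force: 0.0
```

```bash
python3 - <<'E'
from h import *
from workcell import viewer
to([.549,.377,.26],170.5)
f=viewer.grab_frame("wrist"); pickle.dump(f,open("w1.pkl","wb")); print(f["eye"],f["rotation"],f["k1"])
cv2.imwrite("pics/w1.png",crop(f,0,0,512,384,1))
E
```

```text
t 4.3 pos [0.5427 0.2901 0.3299] rpy [-1.7999e+02 -5.0000e-02  1.7028e+02] q [ 0.    0.55 -0.94  1.43  0.44  1.38  0.46] F [-0.2 -0.2 -0.1] w 0.0514 0.0
tool cm [0.84 8.67 6.98] twist -0.22
[0.4716054  0.30233965 0.49360866] [-2.82026792e-01 -1.16097519e-03  1.40115398e+00] -0.009661111076052453
```

View pics/w1.png

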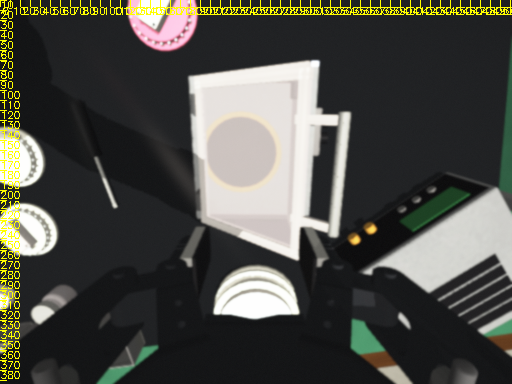

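```bash
python3 - <<'E'
from h import *
f=pickle.load(open("w1.pkl","rb"));d=pickle.load(open("f0.pkl","rb"));s=d["scene"]
b=[back(f,p,.214) for p in((345.5,112),(334,236.5))];print(b,np.linalg.norm(b[0]-b[1]),sum(b)/2)
L,r,t,bo=[back(f,p,.038) for p in((203.5,151.5),(280.5,151.5),(242,113),(242,189.5))]
print(np.linalg.norm(L-r),np.linalg.norm(t-bo),(L+r)/2,(t+bo)/2)
b=[back(s,p,.214) for p in((296,101),(325,118))];print(b,np.linalg.norm(b[0]-b[1]),sum(b)/2)
to(None)
E
```

```text
[array([0.48565541, 0.39419626, 0.214     ]), array([0.62177763, 0.3707611 , 0.214     ])] 0.13812481409440672 [0.55371652 0.38247868 0.214     ]
0.13201789186293866 0.13118628733518836 [0.52974951 0.27197353 0.038     ] [0.53188607 0.27157698 0.038     ]
[array([0.49029812, 0.38516377, 0.214     ]), array([0.62225828, 0.34274945, 0.214     ])] 0.13860901382749816 [0.5562782  0.36395661 0.214     ]
t 4.35 pos [0.5427 0.2901 0.33  ] rpy [-1.7999e+02 -4.0000e-02  1.7003e+02] q [ 0.    0.55 -0.94  1.43  0.44  1.38  0.45] F [-0.1 -0.4  0.5] w 0.0511 0.0
```

Emit:
move_arm(gripper=[0.6, 0.6, 0.6, 0.6, 0.6, 0.6, 0.6], linear=[[0.2, 3.1, 0], [0.2, 3.1, 0], [0.3, 3.1, 0], [0, 0, 4], [0, 0, 4], [0, 0, 4], [0, 0, 1.5]], twist=[0, 0, 0, 0, 0, 0, 0])

```text
clock: 5.05
position: [0.5508, 0.3819, 0.1916]
tool_rot: [-3.138, -0.003, 2.967]
force: [0.6, -0.4, 0.1]
grip_width: 0.0513
finger_force: 0.0
```

Emit:
move_arm(gripper=[0.6, 0, 0, 0, 0, 0, 0], linear=[[0, 0, 0], [0, 0, 0], [0, 0, 0], [0, 0, 0], [0, 0, 0], [0, 0, 0], [0, 0, 0]], twist=[0, 0, 0, 0, 0, 0, 0], squeeze=30)

```text
clock: 5.75
position: [0.5519, 0.3811, 0.1966]
tool_rot: [-3.138, 0.001, 2.968]
force: [-8.0, -15.3, 12.9]
grip_width: 0.0061
finger_force: 26.5
```

```bash
python3 - <<'E'
from h import *
to([.552,.383,.195],170.4)
E
```

```text
t 5.75 pos [0.5519 0.3811 0.1966] rpy [-1.7980e+02  6.0000e-02  1.7008e+02] q [-0.19  0.74 -0.86  1.45  0.58  1.22  0.27] F [ -8.  -15.3  12.9] w 0.0061 26.5
tool cm [0.03 0.19 0.16] twist -0.32
```

```bash
python3 - <<'E'
from h import *
from workcell import viewer
f=viewer.grab_frame("wrist"); pickle.dump(f,open("w2.pkl","wb")); g=viewer.grab_frame("scene"); pickle.dump(g,open("s2.pkl","wb"))
a=crop(f,150,150,200,150,2); b=crop(g,235,60,100,150,4)
cv2.imwrite("pics/w2.png",np.hstack([np.vstack([a,np.zeros((300,400,3),np.uint8)]),b]))
E
```

```text
(no output)
```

View pics/w2.png

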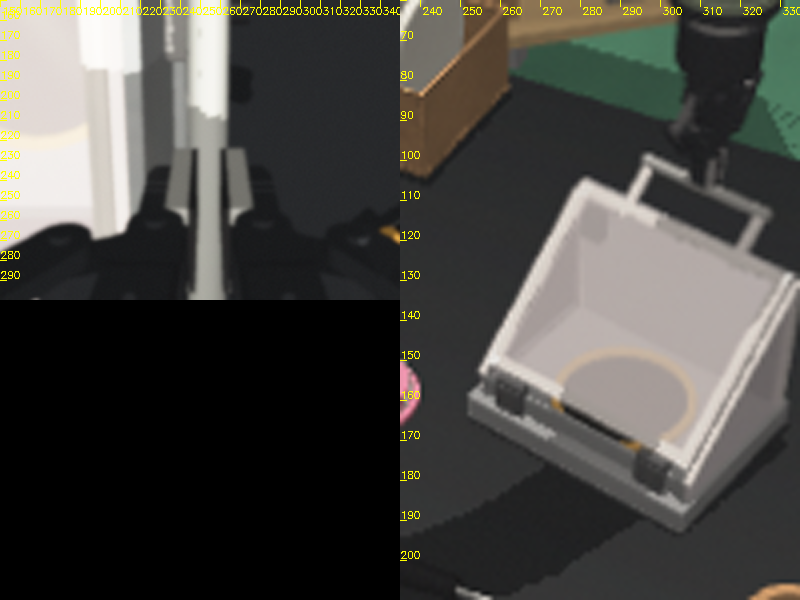

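```bash
python3 - <<'E'
import numpy as np
th=np.radians(np.linspace(50,-58,25)); y=24*np.sin(th); z=-24*np.cos(th)
p=np.c_[y,z]; p=np.round(p-p[0],1); d=np.diff(p,axis=0)
print([[0,float(round(a,1)),float(round(b,1))] for a,b in d])
E
```

```text
[[0, -1.3, -1.4], [0, -1.3, -1.3], [0, -1.5, -1.2], [0, -1.6, -1.0], [0, -1.6, -1.0], [0, -1.7, -0.8], [0, -1.8, -0.6], [0, -1.8, -0.6], [0, -1.8, -0.3], [0, -1.9, -0.3], [0, -1.9, -0.1], [0, -1.9, 0.1], [0, -1.8, 0.2], [0, -1.9, 0.3], [0, -1.8, 0.5], [0, -1.8, 0.7], [0, -1.7, 0.7], [0, -1.6, 1.0], [0, -1.6, 1.0], [0, -1.5, 1.1], [0, -1.4, 1.3], [0, -1.3, 1.4], [0, -1.2, 1.5], [0, -1.0, 1.5]]
```

Emit:
move_arm(gripper=[0, 0, 0, 0, 0, 0, 0, 0], linear=[[0, -1.3, -1.4], [0, -1.3, -1.3], [0, -1.5, -1.2], [0, -1.6, -1.0], [0, -1.6, -1.0], [0, -1.7, -0.8], [0, -1.8, -0.6], [0, -1.8, -0.6]], twist=[0, 0, 0, 0, 0, 0, 0, 0])

```text
clock: 6.65
position: [0.5301, 0.2576, 0.2758]
tool_rot: [3.141, 0.001, 2.969]
force: [0.4, -0.5, 0.4]
grip_width: 0.0
finger_force: 0.0
```

```bash
python3 - <<'E'
from h import *
h=np.array([.5519,.3811])-.184*np.array([.167,.986]); print(h)
to([*(h+.24*np.sin(np.radians(14))*np.array([.167,.986])),.1966-.1543+.24*np.cos(np.radians(14))],170.1)
E
```

```text
[0.521172 0.199676]
t 6.65 pos [0.5301 0.2576 0.2758] rpy [1.7999e+02 8.0000e-02 1.7014e+02] q [ 0.08  0.55 -0.95  1.59  0.46  1.25  0.45] F [ 0.4 -0.5  0.4] w 0.0 0.0
tool cm [-0.09 -0.06  0.06] twist 0.04
```

Emit:
move_arm(gripper=[0.6, 0.6, 0.6, 0.6, 0.6, 0.6, 0.6, 0.6], linear=[[0, 4.1, 0], [0, 4.1, 0], [0, 4.1, 0], [0, 0, 0], [0, 0, 0], [0, 0, 4], [0, 0, 4.5], [0, 0, 0]], twist=[0, 0, 0, 0, 0, 0, 0, 0])

```text
clock: 7.45
position: [0.5504, 0.3765, 0.1852]
tool_rot: [-3.136, -0.004, 2.969]
force: [1.1, -0.3, -1.1]
grip_width: 0.0514
finger_force: 0.0
```

```bash
python3 - <<'E'
from h import *
from workcell import viewer
f=viewer.grab_frame("wrist"); pickle.dump(f,open("w3.pkl","wb"))
to([.5519,.380,.190],170.1)
a=crop(f,170,150,140,130,4)
cv2.imwrite("pics/w3.png",a)
E
```

```text
t 7.5 pos [0.5512 0.378  0.1887] rpy [-1.7985e+02 -1.0000e-01  1.7009e+02] q [-0.18  0.75 -0.86  1.46  0.59  1.2   0.27] F [-0.6 -0.2  1.4] w 0.0516 0.0
tool cm [-0.04  0.21 -0.13] twist -0.01
```

View pics/w3.png

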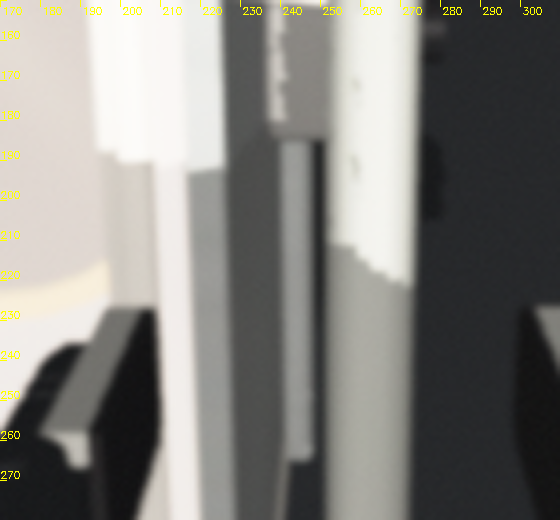

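Emit:
move_arm(gripper=[0.6, 0, 0, 0, 0, 0, 0, 0], linear=[[0, 0.3, 0], [0, 0, 0], [0, 0, 0], [0, 0, 0], [0, 0, 0], [0, 0, 0], [0, 0, 0], [0, 0, 0]], twist=[0, 0, 0, 0, 0, 0, 0, 0], squeeze=70)

```text
clock: 8.3
position: [0.5517, 0.3809, 0.1909]
tool_rot: [-3.138, 0.001, 2.969]
force: [-9.1, -18.8, 20.9]
grip_width: 0.0087
finger_force: 69.1
```

```bash
python3 - <<'E'
from h import *
to([.5519,.382,.190],170.1)
E
```

```text
t 8.3 pos [0.5517 0.3809 0.1909] rpy [-1.7977e+02  5.0000e-02  1.7010e+02] q [-0.19  0.75 -0.86  1.46  0.59  1.21  0.27] F [ -9.1 -18.8  20.9] w 0.0087 69.1
tool cm [0.   0.11 0.09] twist -0.0
```

Emit:
move_arm(gripper=[0.3, 0.3, 0.3, 0.3, 0, 0, 0, 0], linear=[[0, 0, 0], [0, 0, 0], [0, 0, 0.4], [0, 0, 0.4], [0, 0, 0], [0, 0, 0], [0, 0, 0], [0, 0, 0]], twist=[0, 0, 0, 0, 0, 0, 0, 0])

```text
clock: 9.1
position: [0.5511, 0.3808, 0.1805]
tool_rot: [-3.137, -0.001, 2.969]
force: [-6.2, -14.8, 4.3]
grip_width: 0.0096
finger_force: 68.6
```

```bash
python3 - <<'E'
from h import *
to([.5519,.382,.190],170.1)
E
```

```text
t 9.1 pos [0.5511 0.3808 0.1805] rpy [-1.7971e+02 -8.0000e-02  1.7013e+02] q [-0.19  0.76 -0.86  1.46  0.59  1.2   0.26] F [ -6.2 -14.8   4.3] w 0.0096 68.6
tool cm [-0.05  0.13 -0.95] twist 0.03
```

Emit:
move_arm(gripper=[0, 0, 0, 0, 0, 0], linear=[[0, -0.7, -0.8], [0, -0.6, -0.6], [0, -0.7, -0.7], [0, -0.7, -0.6], [0, -0.7, -0.6], [0, -0.7, -0.6]], twist=[0, 0, 0, 0, 0, 0])

```text
clock: 9.7
position: [0.5442, 0.3412, 0.2195]
tool_rot: [-3.139, -0.001, 2.97]
force: [-0.8, -7.6, -17.3]
grip_width: 0.0094
finger_force: 67.8
```

```bash
python3 - <<'E'
from h import *
to(None)
E
```

```text
t 9.7 pos [0.5442 0.3412 0.2195] rpy [-1.7986e+02 -8.0000e-02  1.7016e+02] q [-0.11  0.68 -0.89  1.51  0.55  1.22  0.32] F [ -0.8  -7.6 -17.3] w 0.0094 67.8
```

```bash
python3 - <<'E'
import numpy as np
th=np.radians(np.linspace(36.4,-58,25)); y=24*np.sin(th); z=-24*np.cos(th)
p=np.c_[y,z]; p=np.round(p-p[0],1); d=np.diff(p,axis=0)
print([[0,float(round(a,1)),float(round(b,1))] for a,b in d])
E
```

```text
[[0, -1.4, -0.9], [0, -1.4, -0.9], [0, -1.5, -0.7], [0, -1.5, -0.6], [0, -1.5, -0.6], [0, -1.6, -0.4], [0, -1.6, -0.3], [0, -1.7, -0.2], [0, -1.6, -0.1], [0, -1.7, 0.0], [0, -1.6, 0.2], [0, -1.6, 0.2], [0, -1.6, 0.4], [0, -1.6, 0.5], [0, -1.6, 0.6], [0, -1.5, 0.6], [0, -1.4, 0.8], [0, -1.4, 0.9], [0, -1.3, 1.0], [0, -1.3, 1.1], [0, -1.2, 1.1], [0, -1.1, 1.2], [0, -1.0, 1.3], [0, -0.9, 1.4]]
```

Emit:
move_arm(gripper=[0, 0, 0, 0, 0, 0, 0, 0], linear=[[0, -1.4, -0.9], [0, -1.4, -0.9], [0, -1.5, -0.7], [0, -1.5, -0.6], [0, -1.5, -0.6], [0, -1.6, -0.4], [0, -1.6, -0.3], [0, -1.7, -0.2]], twist=[0, 0, 0, 0, 0, 0, 0, 0])

```text
clock: 10.5
position: [0.5236, 0.224, 0.2689]
tool_rot: [3.137, 0.002, 2.972]
force: [-4.2, 5.5, 11.6]
grip_width: 0.0091
finger_force: 68.8
```

Emit:
move_arm(gripper=[0, 0, 0, 0, 0, 0, 0, 0], linear=[[0, -1.6, -0.1], [0, -1.7, 0], [0, -1.6, 0.2], [0, -1.6, 0.2], [0, -1.6, 0.4], [0, -1.6, 0.5], [0, -1.6, 0.6], [0, -1.5, 0.6]], twist=[0, 0, 0, 0, 0, 0, 0, 0])

```text
clock: 11.3
position: [0.5012, 0.0964, 0.2432]
tool_rot: [3.141, 0.001, 2.971]
force: [-1.1, 9.3, -14.7]
grip_width: 0.0093
finger_force: 75.6
```

```bash
python3 - <<'E'
from h import *
to(None)
E
```

```text
t 11.3 pos [0.5012 0.0964 0.2432] rpy [1.7995e+02 3.0000e-02 1.7020e+02] q [ 0.43  0.45 -0.99  1.82  0.42  1.09  0.7 ] F [ -1.1   9.3 -14.7] w 0.0093 75.6
```

Emit:
move_arm(gripper=[0, 0, 0, 0, 0, 0, 0, 0], linear=[[0, -1.4, 0.8], [0, -1.4, 0.9], [0, -1.3, 1.0], [0, -1.3, 1.1], [0, -1.2, 1.1], [0, -1.1, 1.2], [0, -1.0, 1.3], [0, -0.9, 1.4]], twist=[0, 0, 0, 0, 0, 0, 0, 0])

```text
clock: 12.1
position: [0.4858, 0.0003, 0.1547]
tool_rot: [-3.141, 0.002, 2.969]
force: [1.1, -3.6, 8.1]
grip_width: 0.0092
finger_force: 81.4
```

Emit:
move_arm(gripper=[0, 0, 0.4, 0.4, 0.4, 0.4], linear=[[0, -0.2, 0.3], [0, 0, 0], [0, 0, 0], [0, 0, 0], [0, 0, 0], [0, 0, 0]], twist=[0, 0, 0, 0, 0, 0])

```text
clock: 12.7
position: [0.4855, 0.0001, 0.1515]
tool_rot: [3.141, 0.0, 2.97]
force: [0.2, -1.1, -0.4]
grip_width: 0.0342
finger_force: 0.0
```

```bash
python3 - <<'E'
from h import *
from workcell import viewer
to(None)
for n in ("top","scene"):
    f=viewer.grab_frame(n); pickle.dump(f,open(n+"4.pkl","wb"))
    if n=="top": a=crop(f,100,130,240,130,3)
    else: b=crop(f,190,60,240,70,3)
cv2.imwrite("pics/w4.png",np.vstack([a,b]))
E
```

```text
t 12.7 pos [4.855e-01 1.000e-04 1.515e-01] rpy [1.7999e+02 3.0000e-02 1.7019e+02] q [ 0.56  0.52 -0.91  1.99  0.53  0.89  0.77] F [ 0.2 -1.1 -0.4] w 0.0342 0.0
```

View pics/w4.png

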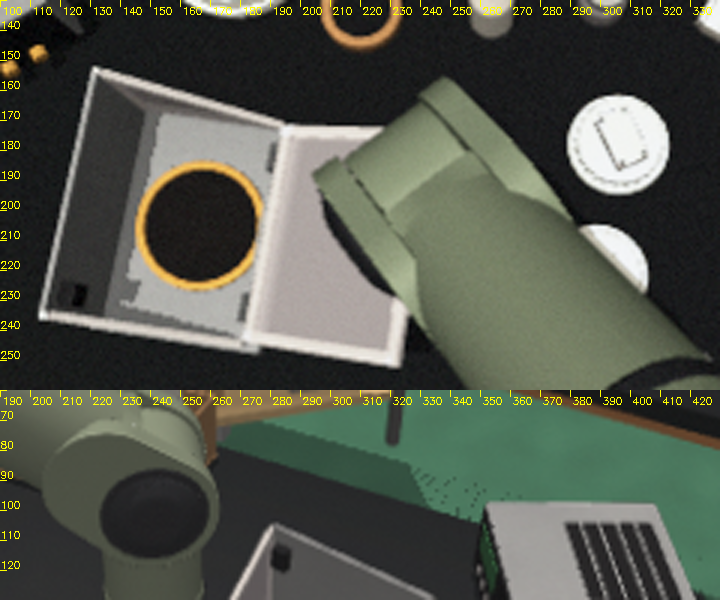

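Emit:
move_arm(gripper=[0.4, 0.4, 0.4, 0.4, 0.4], linear=[[0, 0, -3], [0, 0, -4], [0, 0, -4], [0, 0, -4], [0, 0, -2]], twist=[0, 0, 0, 0, 0])

```text
clock: 13.3
position: [0.486, 0.0004, 0.3244]
tool_rot: [3.141, 0.003, 2.97]
force: [0.4, 0.7, -0.4]
grip_width: 0.0343
finger_force: 0.0
```

Emit:
move_arm(gripper=[0.9, 0.9, 0.9, 0.9, 0.9], linear=[[0, 0, 0], [0, 0, 0], [0, 0, 0], [0, 0, 0], [0, 0, 0]], twist=[-7, -7, -7, -7, -7.3])

```text
clock: 13.8
position: [0.4853, -0.0, 0.3214]
tool_rot: [-3.141, 0.0, -2.692]
force: [-0.5, -0.6, 0.1]
grip_width: 0.0772
finger_force: 0.0
```

Emit:
move_arm(gripper=[0.9, 0.9, 0.9, 0.9, 0.9, 0.9], linear=[[-0.7, -4.4, 0], [-0.7, -4.4, 0], [-0.7, -4.4, 0], [-0.7, -4.4, 0], [-0.7, -4.4, 0], [0, 0, 0]], twist=[0, 0, 0, 0, 0, 0])

```text
clock: 14.4
position: [0.613, -0.1888, 0.3194]
tool_rot: [3.14, -0.001, -2.703]
force: [-0.2, 0.8, 0.1]
grip_width: 0.0768
finger_force: 0.0
```

```bash
python3 - <<'E'
from h import *
from workcell import viewer
from scipy.optimize import least_squares
to([.611,-.184,.2],205.5)
w=viewer.grab_frame("wrist");s=viewer.grab_frame("scene");t=viewer.grab_frame("top")
pickle.dump((w,s,t),open("5.pkl","wb"))
# ring
for n,f in (("top",t),("scene",s)):
    hsv=cv2.cvtColor(f["img"],cv2.COLOR_RGB2HSV); m=(hsv[...,1]>90)&(hsv[...,0]>12)&(hsv[...,0]<30)&(hsv[...,2]>110)
    ys,xs=np.nonzero(m); P=np.array([back(f,p,.038) for p in zip(xs,ys)]); P=P[np.hypot(P[:,0]-.53,P[:,1]-.268)<.085][:,:2]
    r=least_squares(lambda q:np.hypot(*(P-q[:2]).T)-q[2],[.53,.268,.065],loss='soft_l1',f_scale=.003)
    e=P-r.x[:2]; print(n,len(P),r.x.round(4),"std",np.std(r.fun).round(4),"angular cover",np.histogram(np.degrees(np.arctan2(e[:,1],e[:,0])),8,(-180,180))[0])
cv2.imwrite("pics/w5.png",np.hstack([cv2.resize(w["img"][:,:,::-1],(533,400)),crop(t,295,165,2,2,1) if 0 else np.zeros((400,10,3),np.uint8)]))
E
```

```text
t 14.4 pos [ 0.613  -0.1888  0.3194] rpy [ 1.7994e+02 -5.0000e-02 -1.5487e+02] q [ 0.81  0.64 -1.04  1.37  0.55  1.43  1.8 ] F [-0.2  0.8  0.1] w 0.0768 0.0
tool cm [-0.03  0.51 11.94] twist -0.37
top 372 [0.531  0.2664 0.0645] std 0.0031 angular cover [52 25 44 51 50 54 48 48]
scene 171 [0.5335 0.267  0.0646] std 0.0035 angular cover [16  0  9 36 23 29 30 28]
```

View pics/w5.png

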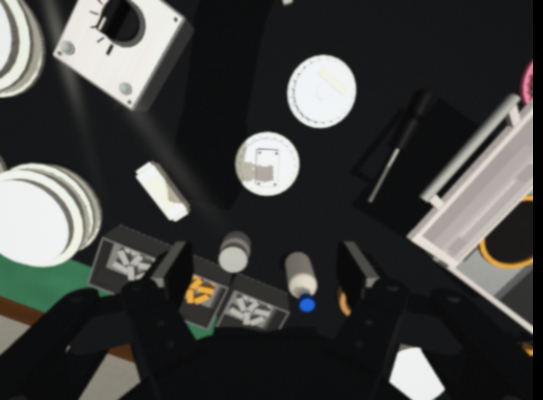

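```bash
python3 - <<'E'
from h import *
w,s,t=pickle.load(open("5.pkl","rb"))
for n,f,c in (("w",w,(257.5,157.5)),("t",t,(305.6,179)),("s",s,(253.5,263.5))):
    g=cv2.cvtColor(f["img"],cv2.COLOR_RGB2GRAY); m=(g>95).astype(np.uint8)
    m=cv2.morphologyEx(m,cv2.MORPH_CLOSE,np.ones((5,5)))
    k,l=cv2.connectedComponents(m); b=(l==l[int(c[1]),int(c[0])]).astype(np.uint8)
    ct=max(cv2.findContours(b,0,1)[0],key=cv2.contourArea); e=cv2.fitEllipse(cv2.convexHull(ct))
    p=back(f,e[0],.006); print(n,np.round(e[0],1),np.round(e[1],1),p.round(4))
    if n=="w":
        u=back(f,(np.array([266.5,148.5])/1.041),.046);v=back(f,(np.array([266,187])/1.041),.046);print(u,v,np.degrees(np.arctan2(*(u-v)[1::-1])), (u+v)/2)
to(None)
E
```

```text
w [256.5 156.9] [61.7 62.1] [ 0.6136 -0.1816  0.006 ]
[ 0.58733423 -0.19551714  0.046     ] [ 0.64380216 -0.16979178  0.046     ] -155.50718989852996 [ 0.61556819 -0.18265446  0.046     ]
t [305.5 177.9] [33.5 34. ] [ 0.614  -0.1844  0.006 ]
s [252.7 262.8] [31.2 34.6] [ 0.6159 -0.1832  0.006 ]
t 14.55 pos [ 0.6114 -0.1828  0.3211] rpy [ 1.7995e+02  1.0000e-02 -1.5448e+02] q [ 0.81  0.63 -1.05  1.38  0.54  1.43  1.8 ] F [-1.   0.4  1.4] w 0.0768 0.0
```

Emit:
move_arm(gripper=[0.7, 0.7, 0.7, 0.7, 0.7, 0.7, 0.7, 0.7], linear=[[-0.2, -0.1, 4.5], [0, 0, 4.5], [0, 0, 4.5], [0, 0, 4.5], [0, 0, 4.5], [0, 0, 4], [0, 0, 0], [0, 0, 0]], twist=[0.8, 0, 0, 0, 0, 0, 0, 0], squeeze=50)

```text
clock: 15.35
position: [0.6141, -0.1827, 0.0578]
tool_rot: [3.141, 0.001, -2.71]
force: [0.0, 0.7, 1.5]
grip_width: 0.0598
finger_force: 0.0
```

```bash
python3 - <<'E'
from h import *
to([.614,-.183,.025],-155.3)
E
```

```text
t 15.35 pos [ 0.6141 -0.1827  0.0578] rpy [ 1.7998e+02  5.0000e-02 -1.5526e+02] q [ 0.74  0.89 -0.88  1.64  0.79  1.01  1.6 ] F [0.  0.7 1.5] w 0.0598 0.0
tool cm [ 0.03 -0.02  3.28] twist 0.04
```

Emit:
move_arm(gripper=[0.7, 0.7, 0.7, 0.3, 0.3, 0.3, 0.3, 0.3], linear=[[0, 0, 2], [0, 0, 1.4], [0, 0, 0], [0, 0, 0], [0, 0, 0], [0, 0, 0], [0, 0, 0], [0, 0, 0]], twist=[0, 0, 0, 0, 0, 0, 0, 0])

```text
clock: 16.15
position: [0.6144, -0.1838, 0.0237]
tool_rot: [-3.141, 0.001, -2.711]
force: [-2.6, 0.0, 9.1]
grip_width: 0.0314
finger_force: 48.6
```

```bash
python3 - <<'E'
from h import *
to([.614,-.183,.025],-155.3)
E
```

```text
t 16.15 pos [ 0.6144 -0.1838  0.0237] rpy [-1.7995e+02  6.0000e-02 -1.5534e+02] q [ 0.73  0.93 -0.85  1.65  0.83  0.96  1.57] F [-2.6  0.   9.1] w 0.0314 48.6
tool cm [ 0.    0.08 -0.13] twist -0.04
```

Emit:
move_arm(gripper=[0.2, 0.2, 0.2, 0.2, 0.2, 0.2], linear=[[0, 0, -0.5], [0, 0, -0.8], [0, 0, -1], [0, 0, -1], [0, 0, 0], [0, 0, 0]], twist=[0, 0, 0, 0, 0, 0], squeeze=70)

```text
clock: 16.75
position: [0.6138, -0.1839, 0.0556]
tool_rot: [-3.141, 0.0, -2.711]
force: [0.4, 0.3, -0.5]
grip_width: 0.017
finger_force: 0.0
```

```bash
python3 - <<'E'
from h import *
to([.532,.269,.32])
E
```

```text
t 16.75 pos [ 0.6138 -0.1839  0.0556] rpy [-1.7998e+02  1.0000e-02 -1.5534e+02] q [ 0.74  0.89 -0.88  1.64  0.79  1.01  1.59] F [ 0.4  0.3 -0.5] w 0.017 0.0
tool cm [-11.47  44.56 -26.46] twist None
```

Emit:
move_arm(gripper=[0.6, 0.6, 0.6, 0.6, 0.6, 0.6, 0.6, 0.6], linear=[[0, 0, 0], [0, 0, 0], [0, 0, 0], [0, 0, 1.5], [0, 0, 1.3], [0, 0, 0.7], [0, 0, 0], [0, 0, 0]], twist=[0, 0, 0, 0, 0, 0, 0, 0])

```text
clock: 17.55
position: [0.6138, -0.1835, 0.0202]
tool_rot: [3.141, -0.0, -2.711]
force: [-0.6, 0.3, 1.2]
grip_width: 0.0513
finger_force: 0.0
```

Emit:
move_arm(gripper=[0.6, 0.6], linear=[[0, 0, 0.3], [0, 0, 0]], twist=[0, 0])

```text
clock: 17.75
position: [0.6138, -0.1838, 0.0173]
tool_rot: [-3.141, 0.0, -2.711]
force: [0.2, 0.8, -0.3]
grip_width: 0.0511
finger_force: 0.0
```

```bash
python3 - <<'E'
from h import *
from workcell import viewer
to([.614,-.183,.019],-155.3)
w=viewer.grab_frame("wrist");t=viewer.grab_frame("scene")
cv2.imwrite("pics/w6.png",np.hstack([crop(w,180,130,140,150,3),crop(t,225,215,60,75,6)[:450]]))
E
```

```text
t 17.75 pos [ 0.6138 -0.1838  0.0173] rpy [-179.99    0.   -155.33] q [ 0.72  0.94 -0.85  1.65  0.84  0.95  1.56] F [ 0.2  0.8 -0.3] w 0.0511 0.0
tool cm [-0.05  0.06 -0.17] twist -0.03
```

View pics/w6.png

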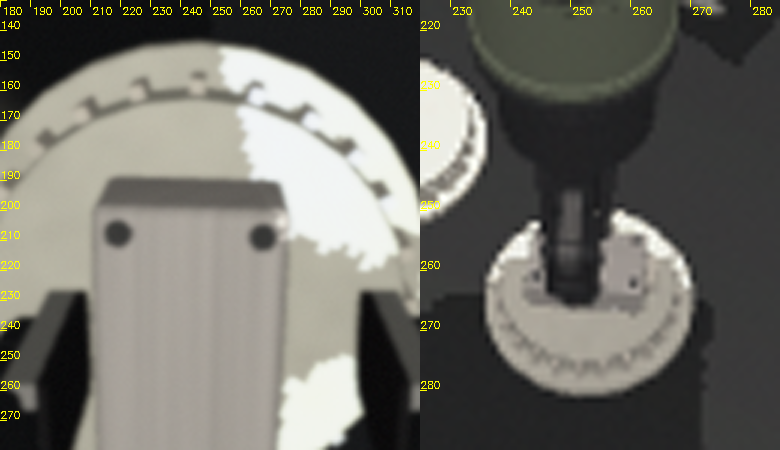

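```bash
python3 - <<'E'
from h import *
from workcell import viewer
from scipy.optimize import least_squares
w=viewer.grab_frame("wrist"); pickle.dump(w,open("w7.pkl","wb"))
g=cv2.cvtColor(w["img"],cv2.COLOR_RGB2GRAY)
P=[]
for x in range(195,312):
    col=g[100:215,x]; i=np.nonzero(col>75)[0]
    if len(i) and i[0]>5: P.append(back(w,(x,100+i[0]-.5),.007)[:2])
P=np.array(P); r=least_squares(lambda q:np.hypot(*(P-q).T)-.055,[.614,-.183],loss='soft_l1',f_scale=.001)
print(len(P),r.x,np.std(r.fun)); to([*r.x,.0195],-155.3)
# box top end corners (near end), read from crop
u=back(w,(211.5,198.5),.046);v=back(w,(274.5,199),.046); print(u,v,np.linalg.norm(u-v),(u+v)/2,np.degrees(np.arctan2(*(v-u)[1::-1])))
print("TCP proj", proj(w,[[.6138,-.1838,.046]]))
E
```

```text
117 [ 0.61757932 -0.18791188] 0.0001927042511033829
t 17.9 pos [ 0.6139 -0.1838  0.0175] rpy [-1.7999e+02  1.0000e-02 -1.5533e+02] q [ 0.72  0.94 -0.85  1.65  0.84  0.95  1.56] F [0.4 0.7 0.4] w 0.0513 0.0
tool cm [-0.16 -0.53 -0.2 ] twist -0.03
[ 0.59736229 -0.21538876  0.046     ] [ 0.58355471 -0.18462392  0.046     ] 0.03372127739532892 [ 0.5904585  -0.20000634  0.046     ] 114.17103740581246
TCP proj [[252.41181753 245.84484968]]
```

Emit:
move_arm(gripper=[0.6, 0.6, 0.6, 0.3, 0.3, 0.3, 0.3, 0.3], linear=[[0, 0, -0.2], [-0.2, -0.5, 0], [0, 0, 0], [0, 0, 0], [0, 0, 0], [0, 0, 0], [0, 0, 0], [0, 0, 0]], twist=[0, 0, 0, 0, 0, 0, 0, 0], squeeze=50)

```text
clock: 18.7
position: [0.6178, -0.1876, 0.0197]
tool_rot: [-3.141, 0.0, -2.711]
force: [-0.5, -2.0, 6.3]
grip_width: 0.0342
finger_force: 49.5
```

```bash
python3 - <<'E'
from h import *
to([.614,-.183,.025],-155.3)
E
```

```text
t 18.7 pos [ 0.6178 -0.1876  0.0197] rpy [-1.7997e+02  1.0000e-02 -1.5534e+02] q [ 0.72  0.94 -0.85  1.63  0.83  0.96  1.58] F [-0.5 -2.   6.3] w 0.0342 49.5
tool cm [ 0.15  0.58 -0.53] twist -0.04
```

Emit:
move_arm(gripper=[0.3, 0.3, 0.3, 0.3, 0.3], linear=[[0, 0, -0.2], [0, 0, -0.3], [0, 0, -0.3], [0, 0, 0], [0, 0, 0]], twist=[0, 0, 0, 0, 0])

```text
clock: 19.2
position: [0.6177, -0.1874, 0.0273]
tool_rot: [-3.142, -0.0, -2.711]
force: [-0.2, -0.5, -3.7]
grip_width: 0.0339
finger_force: 50.1
```

```bash
python3 - <<'E'
from h import *
to(None)
E
```

```text
t 19.2 pos [ 0.6177 -0.1874  0.0273] rpy [-180.     -0.   -155.32] q [ 0.73  0.93 -0.86  1.63  0.82  0.97  1.58] F [-0.2 -0.5 -3.7] w 0.0339 50.1
```

Emit:
move_arm(gripper=[0.3, 0.3, 0.3, 0.3, 0.3, 0.3, 0.3, 0.3], linear=[[0, 0, -1], [0, 0, -2], [0, 0, -3], [0, 0, -3.5], [0, 0, -3.5], [0, 0, -3.5], [0, 0, -3.5], [0, 0, -3]], twist=[0, 0, 0, 0, 0, 0, 0, 0])

```text
clock: 20.0
position: [0.6177, -0.1869, 0.2611]
tool_rot: [-3.141, 0.002, -2.71]
force: [0.5, 0.2, -2.7]
grip_width: 0.0335
finger_force: 50.3
```

Emit:
move_arm(gripper=[0.3, 0.3, 0.3, 0.3], linear=[[0, 0, -3], [0, 0, -2], [0, 0, -1], [0, 0, 0]], twist=[0, 0, 0, 0])

```text
clock: 20.4
position: [0.6179, -0.187, 0.3191]
tool_rot: [-3.14, 0.002, -2.711]
force: [0.5, 0.1, -3.0]
grip_width: 0.0338
finger_force: 50.3
```

```bash
python3 - <<'E'
from h import *
to([.532,.269,.32])
E
```

```text
t 20.4 pos [ 0.6179 -0.187   0.3191] rpy [-1.7992e+02  9.0000e-02 -1.5530e+02] q [ 0.8   0.64 -1.04  1.36  0.55  1.43  1.79] F [ 0.5  0.1 -3. ] w 0.0338 50.3
tool cm [-11.25  45.02  -0.13] twist None
```

Emit:
move_arm(gripper=[0.3, 0.3, 0.3, 0.3, 0.3, 0.3, 0.3, 0.3], linear=[[-0.3, 1.2, 0], [-0.6, 2.3, 0], [-0.85, 3.4, 0], [-0.85, 3.4, 0], [-0.85, 3.4, 0], [-0.85, 3.4, 0], [-0.85, 3.4, 0], [-0.85, 3.4, 0]], twist=[0, 0, 0, 0, 0, 0, 0, 0])

```text
clock: 21.2
position: [0.571, 0.0567, 0.3162]
tool_rot: [3.141, -0.002, -2.71]
force: [0.5, 0.6, -3.7]
grip_width: 0.0341
finger_force: 50.3
```

Emit:
move_arm(gripper=[0.3, 0.3, 0.3, 0.3, 0.3, 0.3, 0.3, 0.3], linear=[[-0.85, 3.4, 0], [-0.85, 3.4, 0], [-0.85, 3.4, 0], [-0.85, 3.4, 0], [-0.85, 3.4, 0], [-0.6, 2.3, 0], [-0.4, 1.2, 0], [0, 0, 0]], twist=[0, 0, 0, 0, 0, 0, 0, 0])

```text
clock: 22.0
position: [0.5333, 0.2647, 0.3166]
tool_rot: [3.141, -0.001, -2.708]
force: [0.5, -0.3, -3.4]
grip_width: 0.0339
finger_force: 50.4
```

```bash
python3 - <<'E'
from h import *
from workcell import viewer
from scipy.optimize import least_squares
to([.532,.269,.15])
w=viewer.grab_frame("wrist"); pickle.dump(w,open("w8.pkl","wb"))
g=cv2.cvtColor(w["img"],cv2.COLOR_RGB2HSV); m=(g[...,1]>90)&(g[...,0]>12)&(g[...,0]<30)&(g[...,2]>80)
ys,xs=np.nonzero(m);P=np.array([back(w,p,.038) for p in zip(xs,ys)])
if len(P):
    P=P[np.hypot(P[:,0]-.53,P[:,1]-.268)<.09][:,:2]; print(len(P))
    if len(P)>20:
        r=least_squares(lambda q:np.hypot(*(P-q[:2]).T)-.0655,[.53,.268],loss='soft_l1',f_scale=.003); print(r.x,np.std(r.fun))
# held light trim: world z of the underside ~ TCP z-.0197
z=.319-.0197+.007; gg=cv2.cvtColor(w["img"],cv2.COLOR_RGB2GRAY)
print("held px",proj(w,[[.532+.055*np.cos(a),.269+.055*np.sin(a),z] for a in np.arange(0,6.28,.785)]).round(0).tolist())
# light-vs-TCP from the earlier measured grasp
E
```

```text
t 22.0 pos [0.5333 0.2647 0.3166] rpy [ 1.7996e+02 -7.0000e-02 -1.5516e+02] q [ 0.12  0.57 -1.07  1.5   0.5   1.37  1.02] F [ 0.5 -0.3 -3.4] w 0.0339 50.4
tool cm [-0.08  0.43 16.66] twist None
654
[0.5334748  0.26962374] 0.003013928622146706
held px [[228.0, 281.0], [283.0, 283.0], [327.0, 250.0], [334.0, 195.0], [295.0, 149.0], [230.0, 147.0], [186.0, 189.0], [188.0, 244.0]]
```

Emit:
move_arm(gripper=[0.3, 0.3, 0.3, 0.3, 0.3, 0.3, 0.3, 0.3], linear=[[0, 0.2, 1.5], [0, 0, 3], [0, 0, 4], [0, 0, 4], [0, 0, 4], [0, 0, 3.5], [0, 0, 2], [0, 0, 0]], twist=[0, 0, 0, 0, 0, 0, 0, 0])

```text
clock: 22.85
position: [0.5322, 0.2627, 0.0938]
tool_rot: [3.142, -0.005, -2.712]
force: [-0.8, -0.3, -2.5]
grip_width: 0.034
finger_force: 50.7
```

```bash
python3 - <<'E'
from h import *
to([.532,.269,.0497])
E
```

```text
t 22.85 pos [0.5322 0.2627 0.0938] rpy [ 180.     -0.29 -155.38] q [ 0.04  0.79 -0.92  1.75  0.73  1.    0.84] F [-0.8 -0.3 -2.5] w 0.034 50.7
tool cm [-0.26  0.58  4.41] twist None
```

Correct sideways, settle, then lower gently.

Emit:
move_arm(gripper=[0.3, 0.3, 0.3, 0.3, 0.3, 0.3], linear=[[-0.3, 0.5, 0], [0, 0, 0], [0, 0, 1], [0, 0, 1], [0, 0, 0.6], [0, 0, 0]], twist=[0, 0, 0, 0, 0, 0])

```text
clock: 23.45
position: [0.5339, 0.2703, 0.0702]
tool_rot: [-3.142, -0.001, -2.711]
force: [-0.3, -0.3, -2.8]
grip_width: 0.0338
finger_force: 50.7
```

```bash
python3 - <<'E'
from h import *
to([.532,.269,.0497])
E
```

```text
t 23.45 pos [0.5339 0.2703 0.0702] rpy [-1.8000e+02 -8.0000e-02 -1.5532e+02] q [ 0.01  0.82 -0.89  1.75  0.77  0.96  0.81] F [-0.3 -0.3 -2.8] w 0.0338 50.7
tool cm [ 0.22 -0.04  2.05] twist None
```

Emit:
move_arm(gripper=[0.3, 0.3, 0.3, 0.3, 0.3, 0.3], linear=[[0.15, 0, 0.6], [0, 0, 0.5], [0, 0, 0.4], [0, 0, 0.3], [0, 0, 0], [0, 0, 0]], twist=[0, 0, 0, 0, 0, 0])

```text
clock: 24.05
position: [0.533, 0.2701, 0.0533]
tool_rot: [3.142, 0.0, -2.711]
force: [0.6, -0.2, -2.8]
grip_width: 0.0337
finger_force: 50.7
```

```bash
python3 - <<'E'
from h import *
to([.532,.269,.0497])
E
```

```text
t 24.05 pos [0.533  0.2701 0.0533] rpy [ 179.99    0.   -155.32] q [ 0.    0.84 -0.88  1.76  0.79  0.94  0.79] F [ 0.6 -0.2 -2.8] w 0.0337 50.7
tool cm [ 0.14 -0.06  0.36] twist None
```

Emit:
move_arm(gripper=[0.3, 0.3, 0.3, 0.3], linear=[[0, 0, 0.2], [0, 0, 0.15], [0, 0, 0], [0, 0, 0]], twist=[0, 0, 0, 0])

```text
clock: 24.45
position: [0.533, 0.27, 0.0498]
tool_rot: [3.142, -0.0, -2.711]
force: [1.0, -0.1, -3.0]
grip_width: 0.0341
finger_force: 50.7
```

```bash
python3 - <<'E'
from h import *
to([.532,.269,.0497])
E
```

```text
t 24.45 pos [0.533  0.27   0.0498] rpy [ 180.     -0.   -155.32] q [ 0.    0.85 -0.87  1.76  0.8   0.93  0.79] F [ 1.  -0.1 -3. ] w 0.0341 50.7
tool cm [ 0.13 -0.05  0.01] twist None
```

Not touching yet, so go a bit lower.

Emit:
move_arm(gripper=[0.3, 0.3, 0.3, 0.3], linear=[[0, 0, 0.1], [0, 0, 0.1], [0, 0, 0], [0, 0, 0]], twist=[0, 0, 0, 0])

```text
clock: 24.85
position: [0.5331, 0.27, 0.0495]
tool_rot: [-3.141, 0.001, -2.711]
force: [-9.0, -9.1, 31.1]
grip_width: 0.034
finger_force: 54.4
```

```bash
python3 - <<'E'
from h import *
to([.532,.269,.0497])
E
```

```text
t 24.85 pos [0.5331 0.27   0.0495] rpy [-1.7994e+02  5.0000e-02 -1.5533e+02] q [ 0.    0.85 -0.87  1.76  0.8   0.93  0.78] F [-9.  -9.1 31.1] w 0.034 54.4
tool cm [ 0.15 -0.05 -0.02] twist None
```

Emit:
move_arm(gripper=[0.3, 0.3, 0.55, 0.6, 0.6, 0.6, 0.6, 0.6], linear=[[0, 0, -0.1], [0, 0, -0.05], [0, 0, 0], [0, 0, 0], [0, 0, 0], [0, 0, 0], [0, 0, 0], [0, 0, 0]], twist=[0, 0, 0, 0, 0, 0, 0, 0])

```text
clock: 25.65
position: [0.533, 0.27, 0.0493]
tool_rot: [3.142, -0.0, -2.711]
force: [-0.6, 0.1, 0.4]
grip_width: 0.0512
finger_force: 0.0
```

Emit:
move_arm(gripper=[0.6, 0.6, 0.6, 0.6, 0.6, 0.6, 0.6, 0.6], linear=[[0, 0, -1], [0, 0, -2], [0, 0, -3], [0, 0, -4], [0, 0, -4], [0, 0, -4], [0, 0, -4], [0, 0, -3]], twist=[0, 0, 0, 0, 0, 0, 0, 0])

```text
clock: 26.45
position: [0.5326, 0.2705, 0.3037]
tool_rot: [3.141, 0.003, -2.71]
force: [-0.3, 0.1, -0.3]
grip_width: 0.0508
finger_force: 0.0
```

```bash
python3 - <<'E'
from h import *
from workcell import viewer
from scipy.optimize import least_squares
to([.486,0,.32],170.2)
w=viewer.grab_frame("wrist");t=viewer.grab_frame("top"); pickle.dump((w,t),open("9.pkl","wb"))
for n,f in (("w",w),("t",t)):
    g=cv2.cvtColor(f["img"],cv2.COLOR_RGB2HSV)
    m=((g[...,1]>80)&(g[...,0]>10)&(g[...,0]<30)&(g[...,2]>80))
    ys,xs=np.nonzero(m);P=np.array([back(f,p,.038) for p in zip(xs,ys)]);P=P[np.hypot(P[:,0]-.532,P[:,1]-.269)<.085][:,:2]
    r=least_squares(lambda q:np.hypot(*(P-q[:2]).T)-q[2],[.532,.269,.065],loss='soft_l1',f_scale=.002)
    q=(g[...,1]<60)&(g[...,2]>60); c=proj(f,[[.532,.269,.038]])[0]
    lo=[]; V=g[...,2].astype(float)
    for a in np.arange(0,2*np.pi,.1):
        rad=np.arange(.048,.066,.0005); pp=proj(f,[[.532+x*np.cos(a),.269+x*np.sin(a),.036] for x in rad]).astype(np.float32)
        if pp.min()<2 or pp[:,0].max()>508 or pp[:,1].max()>380: continue
        v=cv2.remap(V.astype(np.float32),pp[:,0].reshape(1,-1),pp[:,1].reshape(1,-1),1)[0]
        i=np.argmin(np.diff(cv2.blur(v.reshape(1,-1),(5,1))[0])); lo.append([a,rad[i]])
    lo=np.array(lo); fit=least_squares(lambda q:lo[:,1]-(q[0]*np.cos(lo[:,0])+q[1]*np.sin(lo[:,0])+q[2]),[0,0,.055],loss='soft_l1',f_scale=.001) if len(lo)>5 else None
    print(n,len(P),r.x.round(4),"light off from .532,.269:",None if fit is None else (fit.x.round(4),len(lo)))
E
```

```text
t 26.45 pos [0.5326 0.2705 0.3037] rpy [ 1.7998e+02  1.5000e-01 -1.5527e+02] q [ 0.11  0.58 -1.06  1.52  0.51  1.34  1.  ] F [-0.3  0.1 -0.3] w 0.0508 0.0
tool cm [ 15.54 -22.62  -1.68] twist 34.53
w 1629 [0.5322 0.2692 0.0645] light off from .532,.269: (array([0.0007, 0.0022, 0.0555]), 63)
t 0 [0.532 0.269 0.065] light off from .532,.269: (array([0.0008, 0.0009, 0.0551]), 63)
```

Emit:
move_arm(gripper=[0.4, 0.4, 0.4, 0.4, 0.4, 0.4, 0.4, 0.4], linear=[[2.2, -3.2, -0.4], [2.2, -3.2, -0.4], [2.2, -3.2, -0.4], [2.2, -3.2, -0.3], [2.2, -3.2, -0.2], [2.2, -3.2, 0], [2.2, -3.2, 0], [0, 0, 0]], twist=[0, 0, 0, 0, 0, 0, 0, 0])

```text
clock: 27.35
position: [0.4857, -0.0029, 0.3165]
tool_rot: [-3.14, -0.002, -2.717]
force: [0.5, 0.2, 0.8]
grip_width: 0.0339
finger_force: 0.0
```

Emit:
move_arm(gripper=[0.4, 0.4, 0.4, 0.4, 0.4, 0.4], linear=[[0, 0, 0], [0, 0, 0], [0, 0, 0], [0, 0, 0], [0, 0, 0], [0, 0, 0]], twist=[7, 7, 7, 7, 6.5, 0])

```text
clock: 27.95
position: [0.4863, 0.0027, 0.3169]
tool_rot: [-3.141, 0.001, 2.969]
force: [0.1, 0.2, 0.8]
grip_width: 0.0339
finger_force: 0.0
```

```bash
python3 - <<'E'
from h import *
to([.4855,.0003,.1515],170.2)
E
```

```text
t 27.95 pos [0.4863 0.0027 0.3169] rpy [-1.7998e+02  3.0000e-02  1.7010e+02] q [ 0.69  0.32 -1.03  1.77  0.29  1.21  0.98] F [0.1 0.2 0.8] w 0.0339 0.0
tool cm [ 0.04 -0.25 16.54] twist -0.1
```

Emit:
move_arm(gripper=[0.4, 0.4, 0.4, 0.4, 0.4, 0.4, 0.4], linear=[[0, -0.25, 2], [0, 0, 3.5], [0, 0, 4], [0, 0, 3.5], [0, 0, 2.5], [0, 0, 1], [0, 0, 0]], twist=[0, 0, 0, 0, 0, 0, 0])

```text
clock: 28.65
position: [0.4858, 0.0, 0.151]
tool_rot: [3.141, -0.001, 2.973]
force: [-0.8, 0.4, 0.3]
grip_width: 0.0341
finger_force: 0.0
```

Emit:
move_arm(gripper=[0, 0, 0, 0, 0], linear=[[0, 0, 0], [0, 0, 0], [0, 0, 0], [0, 0, 0], [0, 0, 0]], twist=[0, 0, 0, 0, 0], squeeze=70)

```text
clock: 29.15
position: [0.4858, -0.0053, 0.1527]
tool_rot: [-3.134, 0.0, 2.967]
force: [-8.4, -28.4, 15.9]
grip_width: 0.0091
finger_force: 68.7
```

```bash
python3 - <<'E'
from h import *
to([.4855,.0003,.1515],170.2)
th=np.radians(np.linspace(-58.5,46,29)); y=24*np.sin(th); z=-24*np.cos(th)
p=np.c_[y,z]; p=np.round(p-p[0],1); d=np.diff(p,axis=0)
print([[0,float(round(a,1)),float(round(b,1))] for a,b in d])
E
```

```text
t 29.15 pos [ 0.4858 -0.0053  0.1527] rpy [-1.7955e+02  3.0000e-02  1.7000e+02] q [ 0.56  0.52 -0.9   1.98  0.53  0.9   0.78] F [ -8.4 -28.4  15.9] w 0.0091 68.7
tool cm [0.12 0.55 0.12] twist -0.2
[[0, 0.9, -1.3], [0, 0.9, -1.3], [0, 1.0, -1.1], [0, 1.1, -1.1], [0, 1.2, -1.1], [0, 1.2, -1.0], [0, 1.3, -0.8], [0, 1.4, -0.8], [0, 1.4, -0.7], [0, 1.4, -0.6], [0, 1.5, -0.6], [0, 1.5, -0.4], [0, 1.5, -0.3], [0, 1.6, -0.2], [0, 1.5, -0.1], [0, 1.6, -0.1], [0, 1.5, 0.1], [0, 1.6, 0.2], [0, 1.5, 0.3], [0, 1.5, 0.4], [0, 1.5, 0.5], [0, 1.5, 0.5], [0, 1.4, 0.7], [0, 1.3, 0.8], [0, 1.4, 0.8], [0, 1.2, 1.0], [0, 1.2, 1.0], [0, 1.1, 1.1]]
```

Emit:
move_arm(gripper=[0, 0, 0, 0, 0, 0, 0, 0], linear=[[0, -0.4, -0.2], [0, 0.4, -0.7], [0, 0.9, -1.3], [0, 0.9, -1.3], [0, 1.0, -1.1], [0, 1.1, -1.1], [0, 1.2, -1.1], [0, 1.2, -1.0]], twist=[0, 0, 0, 0, 0, 0, 0, 0])

```text
clock: 29.95
position: [0.4975, 0.0627, 0.231]
tool_rot: [-3.141, 0.002, 2.971]
force: [14.8, -3.9, -4.5]
grip_width: 0.0086
finger_force: 68.8
```

Emit:
move_arm(gripper=[0, 0, 0, 0, 0, 0, 0, 0], linear=[[0, 1.3, -0.8], [0, 1.4, -0.8], [0, 1.4, -0.7], [0, 1.4, -0.6], [0, 1.5, -0.6], [0, 1.5, -0.4], [0, 1.5, -0.3], [0, 1.6, -0.2]], twist=[0, 0, 0, 0, 0, 0, 0, 0])

```text
clock: 30.75
position: [0.5181, 0.1779, 0.277]
tool_rot: [3.14, 0.005, 2.97]
force: [3.1, -4.5, 30.1]
grip_width: 0.0086
finger_force: 68.8
```

```bash
python3 - <<'E'
from h import *
to([.5511,.3808,.1805],170.2)
E
```

```text
t 30.75 pos [0.5181 0.1779 0.277 ] rpy [179.9    0.28 170.16] q [ 0.26  0.47 -0.98  1.69  0.42  1.2   0.58] F [ 3.1 -4.5 30.1] w 0.0086 68.8
tool cm [ 0.26 20.54  9.68] twist -0.04
```

Emit:
move_arm(gripper=[0, 0, 0, 0, 0, 0, 0], linear=[[0, 1.5, -0.4], [0, 1.6, -0.1], [0, 1.5, 0.1], [0, 1.6, 0.2], [0, 1.5, 0.3], [0, 1.5, 0.4], [0, 1.5, 0.5]], twist=[0, 0, 0, 0, 0, 0, 0])

```text
clock: 31.45
position: [0.5371, 0.2864, 0.2681]
tool_rot: [3.133, 0.007, 2.971]
force: [11.5, 8.3, 27.5]
grip_width: 0.0002
finger_force: 13.6
```

Emit:
move_arm(gripper=[0, 0, 0, 0, 0, 0, 0], linear=[[0, 1.5, 0.5], [0, 1.4, 0.7], [0, 1.3, 0.8], [0, 1.4, 0.8], [0, 1.2, 1.0], [0, 1.2, 1.0], [0, 1.1, 1.1]], twist=[0, 0, 0, 0, 0, 0, 0])

```text
clock: 32.15
position: [0.5502, 0.3723, 0.2041]
tool_rot: [3.141, -0.0, 2.971]
force: [1.0, 0.4, -0.3]
grip_width: 0.0
finger_force: 0.0
```

```bash
python3 - <<'E'
from h import *
to([.5511,.3808,.1905],170.2)
E
```

```text
t 32.15 pos [0.5502 0.3723 0.2041] rpy [ 1.7999e+02 -1.0000e-02  1.7020e+02] q [-0.17  0.73 -0.87  1.46  0.57  1.22  0.29] F [ 1.   0.4 -0.3] w 0.0 0.0
tool cm [0.06 0.85 1.36] twist -0.0
```

Emit:
move_arm(gripper=[0, 0, 0, 0, 0, 0, 0, 0], linear=[[0, 0, -3], [0, 0, -4], [0, 0, -4], [0, 0, -2.5], [-0.5, -4.1, 0], [-0.5, -4.1, 0], [-0.5, -4.1, 0], [-0.5, -4.1, 0]], twist=[0, 0, 0, 0, 0, 0, 0, 0])

```text
clock: 32.95
position: [0.5418, 0.2048, 0.339]
tool_rot: [-3.141, -0.001, 2.97]
force: [0.7, 0.5, -0.9]
grip_width: 0.0003
finger_force: 0.0
```

Emit:
move_arm(gripper=[0.4, 0.4, 0.4, 0.4, 0.4, 0.4, 0.4, 0.4], linear=[[-0.5, -4.1, 0], [-0.5, -4.1, 0], [-0.5, -4.1, 0], [-0.5, -4.1, 0], [-0.5, -4.1, 0], [-0.5, -4.1, 0], [-0.5, -4.1, 0], [-0.5, -4.1, 0]], twist=[0, 0, 0, 0, 0, 0, 0, 0])

```text
clock: 33.75
position: [0.5254, -0.1253, 0.3393]
tool_rot: [3.141, -0.0, 2.97]
force: [1.1, 0.7, 0.2]
grip_width: 0.034
finger_force: 0.0
```

Emit:
move_arm(gripper=[0.4, 0.4, 0.4, 0.4, 0.4, 0.4, 0.4, 0.4], linear=[[-0.5, -4.1, 0], [-0.5, -4.1, 0], [-0.5, -4.1, 0], [-0.5, -4.1, 0], [-0.5, -4.1, 0], [-0.5, -4.1, 0], [-0.5, -4.1, 0], [0, 0, 0]], twist=[0, 0, 0, 0, 0, 0, 0, 1.9])

```text
clock: 34.55
position: [0.5094, -0.4182, 0.3374]
tool_rot: [-3.142, -0.002, 2.93]
force: [-0.2, 0.6, -0.8]
grip_width: 0.0344
finger_force: 0.0
```

```bash
python3 - <<'E'
from h import *
from workcell import viewer
from scipy.optimize import least_squares
to([.511,-.445,.15],168.3)
t=viewer.grab_frame("top"); w=viewer.grab_frame("wrist"); pickle.dump((t,w),open("10.pkl","wb"))
a=pickle.load(open("f0.pkl","rb"))["top"]["img"].astype(int); b=t["img"].astype(int); o=pickle.load(open("top4.pkl","rb"))["img"].astype(int)
for n,(x0,y0,x1,y1) in {"bar":(98,160,122,222),"box":(115,150,200,250),"openarea":(200,160,240,250)}.items():
    s=np.s_[y0:y1,x0:x1]; print(n,"vs shut",abs(b[s]-a[s]).mean().round(1),"vs open",abs(b[s]-o[s]).mean().round(1))
# bar end match: shift of the bar patch by template matching
im=t["img"]; tp=pickle.load(open("f0.pkl","rb"))["top"]["img"][160:222,98:125]
r=cv2.matchTemplate(im[150:235,90:140],tp,cv2.TM_CCOEFF_NORMED); print(cv2.minMaxLoc(r),"expected loc (8,10)")
cr=w["img"]; g=cv2.cvtColor(cr,cv2.COLOR_RGB2GRAY)
print("knob proj",proj(w,[[.511,-.445,.1],[.511+.0245,-.445-.005,.1],[.511-.0245,-.445+.005,.1]]).round(1).tolist())
# dark knob blob: threshold near the projection at disc level
c=proj(w,[[.511,-.445,.072]])[0]; m=((g<60).astype(np.uint8)); k,l,st,ce=cv2.connectedComponentsWithStats(m)
i=l[int(c[1]),int(c[0])]; print("blob",i,st[i],ce[i],back(w,ce[i],.072))
E
```

```text
t 34.55 pos [ 0.5094 -0.4182  0.3374] rpy [-1.8000e+02 -1.1000e-01  1.6789e+02] q [ 1.08  0.59 -0.83  1.3   0.43  1.43  1.64] F [-0.2  0.6 -0.8] w 0.0344 0.0
tool cm [-0.75 -2.58 18.74] twist -0.41
bar vs shut 5.5 vs open 37.8
box vs shut 13.9 vs open 76.1
openarea vs shut 3.5 vs open 101.0
(-0.13961708545684814, 0.9989525675773621, (2, 0), (8, 10)) expected loc (8,10)
knob proj [[234.5, 167.2], [235.0, 183.0], [234.0, 150.9]]
blob 4 [222 150  30  36 770] [237.02207792 165.45194805] [ 0.51393468 -0.44340284  0.072     ]
```

Emit:
move_arm(gripper=[0.4, 0.4, 0.4, 0.4, 0.4, 0.4, 0.4], linear=[[-0.8, -2.5, 0], [0, 0, 3], [0, 0, 4], [0, 0, 4], [0, 0, 4], [0, 0, 2], [0, 0, 0]], twist=[-0.4, 0, 0, 0, 0, 0, 0])

```text
clock: 35.35
position: [0.5132, -0.4369, 0.1666]
tool_rot: [3.139, -0.004, 2.946]
force: [0.1, 0.1, -0.3]
grip_width: 0.0341
finger_force: 0.0
```

```bash
python3 - <<'E'
from h import *
from workcell import viewer
to([.512,-.4445,.072],168.3)
w=viewer.grab_frame("wrist"); pickle.dump(w,open("w11.pkl","wb"))
g=cv2.cvtColor(w["img"],cv2.COLOR_RGB2GRAY)
c=proj(w,[[.512,-.4445,.072]])[0]; print("c",c)
# disc outline in bright top: radial dark->bright edges, world plane z=.068
lo=[];V=g.astype(np.float32)
for a in np.arange(0,2*np.pi,.08):
    rad=np.arange(.012,.045,.0005); pp=proj(w,[[.512+x*np.cos(a),-.4445+x*np.sin(a),.072] for x in rad]).astype(np.float32)
    v=cv2.remap(V,pp[:,0].reshape(1,-1),pp[:,1].reshape(1,-1),1)[0]; d=np.diff(cv2.blur(v.reshape(1,-1),(3,1))[0]); i=np.argmax(d)
    if d[i]>15 and pp[:,1].max()<383: lo.append([.512+rad[i]*np.cos(a),-.4445+rad[i]*np.sin(a),a,rad[i]])
lo=np.array(lo)
from scipy.optimize import least_squares
r=least_squares(lambda q:np.hypot(*(lo[:,:2]-q[:2]).T)-q[2],[.512,-.4445,.024],loss='soft_l1',f_scale=.0007); print(len(lo),r.x.round(4),np.median(abs(r.fun)))
print("min/max px",g[int(c[1])-30:int(c[1])+31:10,int(c[0])-40:int(c[0])+41:8])
E
```

```text
t 35.35 pos [ 0.5132 -0.4369  0.1666] rpy [179.86  -0.21 168.82] q [ 1.07  0.75 -0.77  1.47  0.55  1.15  1.58] F [ 0.1  0.1 -0.3] w 0.0341 0.0
tool cm [-0.06 -0.8   9.46] twist 0.52
c [245.86884071 188.39815898]
76 [ 0.5136 -0.4436  0.0286] 0.00017116082765891542
min/max px [[175 171 174 175 176 173 177 195 243 244 243]
 [173 159 170  99  55  38  47  65 242 244 242]
 [172 168 114  21  20  18  15  21  95 243 241]
 [166 150  56  18  17  19  14  19  45 237 240]
 [164 149  81  18  16  17  13  16  43 162 159]
 [161 161 163  57  17  63  13  26 141 161 157]
 [162 162 163 165 161  98  62 166 202 193 160]]
```

Emit:
move_arm(gripper=[0.4, 0.4, 0.4, 0.4, 0.4, 0.4], linear=[[-0.1, -0.6, 0], [0, 0, 0], [0, 0, 3], [0, 0, 2.5], [0, 0, 1.5], [0, 0, 0]], twist=[0.4, 0, 0, 0, 0, 0])

```text
clock: 36.0
position: [0.5132, -0.4446, 0.0982]
tool_rot: [3.141, -0.002, 2.937]
force: [-0.7, 0.4, -0.7]
grip_width: 0.034
finger_force: 0.0
```

```bash
python3 - <<'E'
from h import *
to([.5125,-.444,.074],168.3)
E
```

```text
t 36.0 pos [ 0.5132 -0.4446  0.0982] rpy [ 1.7995e+02 -9.0000e-02  1.6828e+02] q [ 1.06  0.83 -0.73  1.51  0.61  1.04  1.55] F [-0.7  0.4 -0.7] w 0.034 0.0
tool cm [0.08 0.04 2.42] twist -0.02
```

Emit:
move_arm(gripper=[0.4, 0.4, 0.4, 0, 0, 0, 0, 0], linear=[[0, 0, 1.2], [0, 0, 1.1], [0, 0, 0], [0, 0, 0], [0, 0, 0], [0, 0, 0], [0, 0, 0], [0, 0, 0]], twist=[0, 0, 0, 0, 0, 0, 0, 0], squeeze=70)

```text
clock: 36.8
position: [0.5141, -0.4445, 0.0769]
tool_rot: [3.141, 0.001, 2.937]
force: [-0.9, 5.0, 6.6]
grip_width: 0.01
finger_force: 68.9
```

```bash
python3 - <<'E'
from h import *
to([.5125,-.444,.074],168.3)
from workcell import monitor; print(monitor.observe()["moment"])
E
```

```text
t 36.8 pos [ 0.5141 -0.4445  0.0769] rpy [1.7999e+02 3.0000e-02 1.6829e+02] q [ 1.05  0.85 -0.72  1.52  0.63  1.01  1.53] F [-0.9  5.   6.6] w 0.01 68.9
tool cm [0.17 0.01 0.29] twist -0.01
[1.03692368 0.38633588 0.04887194]
```

Emit:
move_arm(gripper=[0, 0, 0, 0, 0, 0, 0, 0], linear=[[0, 0, 0], [0, 0, 0], [0, 0, 0], [0, 0, 0], [0, 0, 0], [0, 0, 0], [0, 0, 0], [0, 0, 0]], twist=[2, 4, 4, 4, 4, 4, 2, 0])

```text
clock: 37.6
position: [0.5146, -0.4434, 0.077]
tool_rot: [3.14, 0.0, 2.518]
force: [-0.1, 8.9, 7.0]
grip_width: 0.0098
finger_force: 69.3
```

```bash
python3 - <<'E'
from h import *
to(None,168.3)
from workcell import monitor,viewer; print(monitor.observe()["moment"])
w=viewer.grab_frame("wrist"); pickle.dump(w,open("w12.pkl","wb"))
E
```

```text
t 37.6 pos [ 0.5146 -0.4434  0.077 ] rpy [179.92   0.   144.26] q [ 1.    0.83 -0.63  1.52  0.55  0.97  1.16] F [-0.1  8.9  7. ] w 0.0098 69.3
[2.02585183 0.05542974 0.12854379]
```

Emit:
move_arm(gripper=[0, 0, 0, 0, 0, 0, 0, 0], linear=[[0, 0, 0], [0, 0, 0], [0, 0, 0], [0, 0, 0], [0, 0, 0], [0, 0, 0], [0, 0, 0], [0, 0, 0]], twist=[3, 4, 4, 4, 4, 4, 4, 4])

```text
clock: 38.45
position: [0.5157, -0.4424, 0.077]
tool_rot: [3.138, -0.001, 1.976]
force: [5.4, 12.3, 6.7]
grip_width: 0.01
finger_force: 69.4
```

Emit:
move_arm(gripper=[0, 0, 0, 0, 0, 0, 0], linear=[[0, 0, 0], [0, 0, 0], [0, 0, 0], [0, 0, 0], [0, 0, 0], [0, 0, 0], [0, 0, 0]], twist=[4, 4, 4, 3, 2, 0, 0])

```text
clock: 39.15
position: [0.5165, -0.4422, 0.077]
tool_rot: [3.138, -0.002, 1.683]
force: [7.8, 12.3, 3.7]
grip_width: 0.0101
finger_force: 68.8
```

```bash
python3 - <<'E'
from h import *
from workcell import monitor,viewer
to(None); print(monitor.observe()["moment"])
w=viewer.grab_frame("wrist"); pickle.dump(w,open("w13.pkl","wb"))
a=pickle.load(open("w12.pkl","rb"))
# in the gripper frame the knob bar must stay put if it turned with the fingers
s=np.s_[165:245,215:290]; g=[cv2.cvtColor(f["img"],cv2.COLOR_RGB2GRAY) for f in(a,w)]
for q in g: print(q[165:245:8,205:305:7])
E
```

```text
t 39.15 pos [ 0.5165 -0.4422  0.077 ] rpy [ 1.7978e+02 -1.1000e-01  9.6420e+01] q [ 0.89  0.79 -0.43  1.53  0.38  0.91  0.44] F [ 7.8 12.3  3.7] w 0.0101 68.8
[ 2.81121431 -1.92832882  0.0975016 ]
[[168 186 189 184 188 187 186 184 248 248 248 248 248 248 247]
 [184 184 181 186 192 190 183 185 241 248 248 248 248 246 247]
 [182 182 188 185 181 155  64  59  61 184 247 248 246 247 247]
 [176 183 179 149  63  62  54  52  55  61 101 182 248 247 244]
 [180 177 150  59  42  21   8   8   9  21  48 103 181 245 246]
 [174 179  60  32  20  21  13  14  12  20  20  29 101 245 246]
 [147 164  61  22  20  19  19  19  21  20  17  21  96 216 244]
 [175 155  60  23  19  20  19  20  17  19  18  19  44 123 172]
 [173 169  58  22  63  75  18  18  16  76  62  19  52 160 173]
 [151 173  67  19  78  70  17  18  18  69  77  19  51 171 176]]
[[247 247 247 247 247 247 247 247 246 246 247 247 246 246 246]
 [244 214 179 183 246 247 247 247 246 247 247 247 245 245 245]
 [177 175 180 178 177 136  64  93  99 172 246 246 246 246 246]
 [178 178 179 142  61  60  52  49  50  62 101 146 210 237 243]
 [181 179 144  59  34  22  11  10  10  20  23  58 109 175 177]
 [174 180  58  27  21  20  12  13  14  21  20  20  57 173 174]
 [175 165  63  20  20  20  18  19  19  20  19  18  54 136 176]
 [172 155  57  22  20  20  19  20  17  18  19  20  42 125 176]
 [174 172  57  23  59  75  18  18  17  75  60  18  52 117 133]
 [174 174  66  20  76  69  15  17  19  68  75  17  51 170 146]]
```

Emit:
move_arm(gripper=[0, 0, 0, 0, 0, 0], linear=[[0, 0, 0], [0, 0, 0], [0, 0, 0], [0, 0, 0], [0, 0, 0], [0, 0, 0]], twist=[0.3, 0, 0, 0, 0, 0])

```text
clock: 39.8
position: [0.5165, -0.4421, 0.077]
tool_rot: [3.138, -0.002, 1.678]
force: [8.9, 12.7, 3.1]
grip_width: 0.0097
finger_force: 68.8
```

```bash
python3 - <<'E'
from h import *
from workcell import bot
to(None); print(bot.job_done())
E
```

```text
t 39.8 pos [ 0.5165 -0.4421  0.077 ] rpy [ 1.7977e+02 -1.1000e-01  9.6120e+01] q [ 0.89  0.79 -0.43  1.53  0.38  0.91  0.44] F [ 8.9 12.7  3.1] w 0.0097 68.8
the job is handed in; nothing more can be done
None
```

I handed the job in at 39.8 s, with no verdict returned: the light is in the nest about 2 mm off centre by camera, the door matches its original shut position, and the fingers are holding the selector 72° clockwise from off, at the third click.

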